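Wedge the spring clip off the jig's pivot pin

ROBOT

A 6-joint arm with a two-finger parallel gripper is mounted at the origin on the work surface. World frame = base frame: x ahead of the robot, y to its left, z up, the work surface at z = 0. Lengths are in mm, angles in rad, forces in N, time in s.
With the tool pointing down it reaches from about 250 to 800 mm from the base axis. Payload 8.5 kg.
Tool frame: the origin (TCP) lies between the finger pads; the fingertips stand 19 mm ahead of it and the grasp point (between the pads) is the TCP (nose_length is the distance from the TCP to the fingertips, in mm); z points along the fingers, y is the line along which they close (so a half turn about z gives the same grasp; the last joint's range is limited). The gripper opens to 85 mm and grips with 20 to 120 N. Pads are 22 mm wide; open, the fingers measure 114 mm over their backs; the gripper's body (76 mm by 85 mm) begins 54 mm behind the grasp point. The pads swing forward as they close: fully open they stand 13 mm farther back than shut.
Start: joints at [1.224, 0.238, -0.013, 1.319, 0, 1.571], TCP at [178.425, 493.702, 213.576] pointing down, gripper open.
Joint ranges: [-2.66, 2.66], [-1.03, 1.9], [-1.14, 1.46], [-1.82, 2.27], [-1.45, 1.34], [-3.14, 3.14]. Speed limits (rad/s): [2.22, 2.22, 2.79, 3.14, 3.14, 3.14].

INTERFACE

Orientations are given as a 3x3 rotation matrix whose columns are the frame's x, y, z axes.
In Python, from workcell import observe, snapshot, finish_job, nose_length gives the robot as it stands.
- The arm moves only by the shell command python3 -m inch 'ROWS' [FORCE]. ROWS is text: rows parted by semicolons, each of 5 numbers parted by spaces: the shift along the tool's x, y, z in mm, then the turn about the tool's z in rad, then the closure in counts, from 0 (fully open) to 255 (shut). A call has 1 to 8 rows; each row shifts and turns the commanded pose from where the row before left it, along the tool's axes as they then stand; what a row does not reach is not made up. A row lasts 1/12 s, in which the tool goes at most 41.7 mm and 7.16 degrees, less where a joint would pass 70% of its speed; a pose out of reach is approached as far as the arm can. A call is refused whole if a number of a shift passes 41.7 or a number of a turn 0.125, either way. A call with a gripper value outside its range is refused whole. The fingers move at their own pace and stop on an object; FORCE is the grip in N (left out, the last holds). Time passes only in rows, so rows that do not move let the fingers close. It gives the time, the measured TCP pose, the force, the opening and the grip force at its end, in the units of the state.
- observe(): the state, without advancing time (a new reading comes with each control period).
- snapshot(name): name is "scene" or "side" or "wrist"; returns a dict with "image" (400x640x3 uint8, blue, green, red), "range_z" (400x640 float32, mm along the optical axis (not along the pixel's ray), 0 where there is no reading), "fx", "fy", "cx", "cy" (pixels), "k1" (the pictures are not rectified: a ray, as slopes to the right and down, at radius r is drawn at 1 + k1 r^2 times it, then the intrinsics apply), "world_from_camera" (4x4, takes a point from camera to world coordinates); the wrist camera has in their place "mount" (4x4, takes a point from camera to tool coordinates, whose origin is the TCP and whose axes are the flange's). Camera axes: x right, y up, looking along -z (the intrinsics and any distortion apply to the point x, -y, -z); pixel columns grow to the right and rows downward; lengths in mm; the calibration is good to about 2 mm. A picture is of the moment at which its call begins: read the wrist's pose just before it.
- finish_job(): hands the job in; it is judged then, once.
The state is a dict: "t": time; "joint_pos": joint angles; "qvel": joint speeds; "joint_torque": joint torques, N m; "tool_pos": TCP position; "tcp_rot": TCP orientation; "contact_force": force on the tool from outside, world axes, zero at the start; "moment": the same for the moment, N m; "width": finger opening in mm; "finger_force": force on a finger pad.
Only numpy, scipy, OpenCV 4.12 (cv2) and the standard library are available. Lean on these libraries where they do the work, as an engineer would, in place of code of your own. Each camera call takes 0.05 s, during which the arm holds its last target. There are 200 camera calls.

TASK

Slide the forked wooden wedge along the jig's steel strap and under the spring clip, so that it spreads the clip and pushes it up out of the groove of the pin; then lift the clip off the pin by its bar and set it down in the tray. Raise the clip out of its groove with the wedge alone, not with the fingers, and push steadily and gently, never with more than about 35 N on the jig or the clip. Leave the wedge at rest anywhere, and do not disturb the glue bottle and the jar.

Things in the scene. Friction and masses are not known exactly. Their poses are not given: they have to be found in the camera images.
- pin_foot (a point): Foot of the fixed steel pin: on its axis, 24 mm above the bench, at the nominal height of the top of the steel strap on which the wedge slides. The strap lies on shims: its true top is anywhere up to 2 mm higher or lower, so feel for it. x axis: along the strap, away from the robot, the way the wedge is pushed in; z up. The strap is 180 mm long (100 mm before the pin, 80 mm behind) and 70 mm wide, on a plywood base 190 by 130 mm.
- pin_top (a point): Top centre of the pin, 46 mm above pin_foot. The pin is 16 mm thick, with a groove 11 mm thick from 11 to 18 mm above pin_foot, whose upper end widens in a cone back to 16 mm thick at 23 mm above pin_foot; above that the pin is plain.
- clip_mid (a point): Middle of the steel spring clip (70 g), on the pin's axis, level with its two sprung jaws, which grip the pin from +y and -y with 2 to 3 N each. The clip is 32 mm (x) by 49 mm (y) by 54 mm high. Seated in the groove, this point is 14 mm above pin_foot; 24 mm or more above it (10 mm higher) the clip is out of the groove, and stays there on the plain pin by friction; 2 to 5 N then lift it off.
- clip_foot_left (a point): Underside of the clip's left foot: one of two round feet, 8 mm thick, that hang below the frame straight beside the pin, from 12 to 25 mm to its +y and -y sides. Seated, the undersides are 6 mm above pin_foot (4 to 8 mm above the strap), 8 mm below clip_mid. The wedge's prongs go under these feet.
- clip_bar (a point): Centre of the clip's bar, the grip for the fingers: 32 mm long (x), 10 mm wide (y), 10 mm high, 41 mm straight above clip_mid, carried by an upright 10 mm wide at each end on a frame whose top is 26 mm lower than this point. Grip it from above across y. x axis along the bar; lies along the strap to within 5 degrees. When wedged up the clip leans by up to 10 degrees, bar towards -x.
- wedge_grip (a point): Centre of the handle of the loose forked beech wedge (130 g), 22 mm above its sole, which lies on the bench. x axis: towards the prong tips. Handle 60 mm long (x), 22 mm wide (y), 44 mm high, all along its height. In front of it, from 30 to 45 mm ahead of this point, a cross block 48 mm wide and 20.5 mm high, then two prongs.
- wedge_slot (a point): End of the slot between the prongs, at sole height, 45 mm ahead of wedge_grip. Slot 24 mm wide, open to the front, for the pin. It touches the pin when this point is 8 mm short of the pin's axis; the clip is then fully raised, by about 11 to 16 mm. Pushing the wedge in against the clip takes about 5 to 15 N and falls off once the clip is out of the groove.
- wedge_tip (a point): Midway between the two prong tips, at sole height, 125 mm ahead of wedge_grip. Each prong is 12 mm wide; its top slopes from 2.5 mm thick at the tip up to 20.5 mm thick 67 mm behind the tip, and stays 20.5 mm thick from there back.
- tray: Fixed square aluminium tray, 140 by 140 mm outside, walls 4 mm thick and 22 mm high; origin at the centre of its underside, floor 4 mm thick.
- glue: White glue bottle, 52 mm across, 130 mm high, a bystander: leave it alone. Origin at the centre of its underside.
- filler: Grey jar, 70 mm across, 60 mm high, a bystander: leave it alone. Origin at the centre of its underside.
Things that resemble listed ones, but are neither listed nor needed, are in the scene too. What is shaped like the part that bears wedge_grip but blue or purple is not meant.

How it is judged (in metres and radians):
On the way:
1. the wedge, under the clip's feet, has raised the clip out of the groove, and the fingers are not touching the clip (z of clip_mid in the frame of pin_foot between 0.0235 and 0.036 m and horizontal distance between clip_mid and pin_foot below 0.008 m and contact force between wedge and clip above 0.1 N and contact force between the fingers and clip below 0.05 N), for 0.2 s.
At the end, for the whole second after the job is handed in: The clip lies in the tray (its middle within the walls and less than 50 mm above the tray's underside), at rest, carried by the tray; the wedge is at rest anywhere; both are released (x of clip_mid in the frame of tray between -0.068 and 0.068 m and y of clip_mid in the frame of tray between -0.068 and 0.068 m and z of clip_mid in the frame of tray below 0.05 m and contact force between clip and tray above 0.2 N and linear speed of each of clip, wedge below 0.02 m/s); the robot touches nothing.
It fails at once if the wedge bore on the jig or on the clip with more than 35 N (contact force between wedge and jig above 35 N or contact force between wedge and clip above 35 N).
It fails at once if the fingers lifted the clip while it was still in the groove (contact force between the fingers and clip above 1 N and z of clip_mid in the frame of pin_foot below 0.0225 m and horizontal distance between clip_mid and pin_foot below 0.01 m).
It fails at once if the clip was dropped or thrown (linear speed of clip above 1 m/s).
It fails at once if the glue bottle or the jar was moved by more than 20 mm (distance of any of glue, filler from where it was at the start of the episode above 0.02 m).
It also fails if it takes over 72 s, if anything falls off the work surface, if the arm or the gripper's body presses on something with over 40 N, if the wrist force passes 120 N, or if a joint passes its speed limit or range.

## Working session

There is one attempt and no reset: what is moved stays moved. The work goes in short steps, Python scripts to look and compute and a shell command to move; the robot and the scene stay as the last step left them, time stands still between calls to the robot, and variables do not carry over. Pictures are saved under pics/ and viewed, at most 10 in all, crops included, and the job is handed in when it is done.

```bash
mkdir -p pics; ls; cat > h.py <<'E'
import numpy as np, cv2
from workcell import observe, snapshot
def snap(n):
    o=observe(); s=snapshot(n)
    if n=="wrist":
        T=np.eye(4);T[:3,:3]=o["tcp_rot"];T[:3,3]=o["tool_pos"];s["W"]=T@np.array(s["mount"])
    else: s["W"]=np.array(s["world_from_camera"])
    s["K"]=np.array([[s["fx"],0,s["cx"]],[0,s["fy"],s["cy"]],[0,0,1]]);s["D"]=np.array([s["k1"],0,0,0.])
    return s
def rays(s,uv):
    p=cv2.undistortPoints(np.array(uv,float).reshape(-1,1,2),s["K"],s["D"]).reshape(-1,2)
    d=np.c_[p[:,0],-p[:,1],-np.ones(len(p))]
    return s["W"][:3,3],d@s["W"][:3,:3].T   # depth along axis=1
def plane(s,uv,z):
    o,d=rays(s,uv); return o+d*((z-o[2])/d[:,2])[:,None]
def depth(s,uv):
    o,d=rays(s,uv); u=np.round(np.array(uv)).astype(int).reshape(-1,2)
    return o+d*s["range_z"][u[:,1],u[:,0]][:,None]
def cloud(s):
    v,u=np.mgrid[0:400,0:640]; return depth(s,np.c_[u.ravel(),v.ravel()]).reshape(400,640,3)
def proj(s,P):
    M=np.linalg.inv(s["W"]);c=np.atleast_2d(P)@M[:3,:3].T+M[:3,3]
    return cv2.projectPoints(c*[1,-1,-1],np.zeros(3),np.zeros(3),s["K"],s["D"])[0].reshape(-1,2)
E
python3 - <<'E'
from h import *
o=observe();print({k:np.round(v,3).tolist() for k,v in o.items()})
for n in("scene","side"):
    s=snap(n);np.savez(f"{n}.npz",**{k:s[k] for k in s});cv2.imwrite(f"pics/{n}.png",s["image"]);print(n,s["W"].round(2).tolist(),s["fx"],s["k1"])
E
```

```text
pics
{'t': 0.0, 'joint_pos': [1.224, 0.239, -0.014, 1.319, 0.0, 1.571], 'qvel': [-0.0, 0.001, -0.002, 0.001, -0.001, -0.001], 'joint_torque': [-0.0, -53.879, 34.644, 0.018, 0.0, -0.0], 'tool_pos': [178.276, 493.321, 212.986], 'tcp_rot': [[-0.94, 0.34, -0.001], [0.34, 0.94, -0.001], [0.0, -0.001, -1.0]], 'contact_force': [-1.325, -0.501, -0.154], 'moment': [0.033, 0.015, -0.01], 'finger_force': 0.0, 'width': 85.478}
scene [[-0.11, -0.71, 0.7, 1245.2], [0.99, -0.06, 0.09, 98.74], [-0.02, 0.7, 0.71, 795.11], [0.0, 0.0, 0.0, 1.0]] 413.86692694644256 -0.0242409256867403
side [[0.96, 0.2, -0.19, 318.72], [-0.27, 0.66, -0.7, -806.34], [-0.02, 0.72, 0.69, 886.72], [0.0, 0.0, 0.0, 1.0]] 390.50473257848404 -0.05070050088789567
```

```bash
sleep 1
```

```text
(no output)
```

View pics/scene.png

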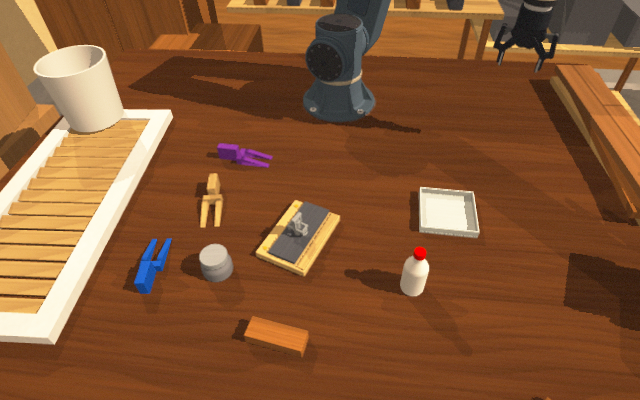

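View pics/side.png

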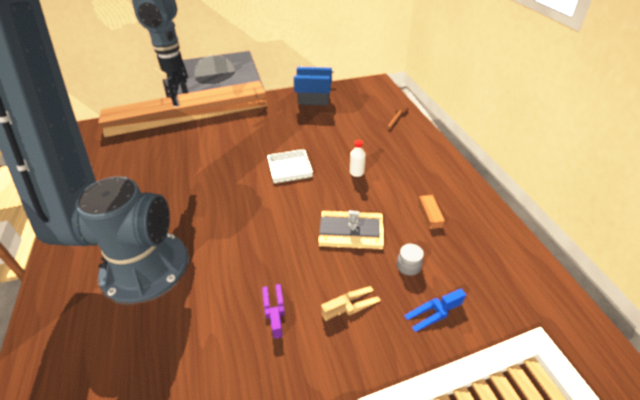

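The scene view shows the beech wedge at about (212,200), jig (300,237) with the clip at (298,222), tray (448,212), glue (414,275) and jar (215,262). In the side view they are wedge (350,303), jig (352,230), clip (353,222), tray (290,166), glue (357,160) and jar (410,260).

```bash
cat > m.py <<'E'
from h import *
box={"scene":dict(wedge=(190,165,232,235),jig=(250,193,347,280),tray=(410,180,486,242),glue=(395,242,434,300),jar=(193,238,238,285)),
"side":dict(wedge=(315,280,387,325),jig=(312,200,390,255),tray=(262,145,318,188),glue=(345,138,370,182),jar=(394,240,428,280))}
for n in box:
    s=dict(np.load(n+".npz"));C=cloud(s);hsv=cv2.cvtColor(s["image"],cv2.COLOR_BGR2HSV)
    for k,(a,b,c,d) in box[n].items():
        P=C[b:d,a:c].reshape(-1,3);H=hsv[b:d,a:c].reshape(-1,3)
        ok=(P[:,2]>8)&(P[:,2]<200)&(np.abs(P[:,0])<1200)
        q=P[ok]
        r=cv2.minAreaRect(q[:,:2].astype(np.float32))
        print(n,k,len(q),"z pct",np.percentile(q[:,2],[5,50,95,100]).round(1),"rect",np.round(r[0],1),np.round(r[1],1),round(r[2],1))
        if k=="wedge":
            t=q[q[:,2]>32]; print("  handle top",t.mean(0).round(1),len(t),cv2.minAreaRect(t[:,:2].astype(np.float32)))
        if k=="jig":
            for lo,hi in((10,22),(22,30),(30,50),(50,58),(58,95)):
                t=q[(q[:,2]>lo)&(q[:,2]<hi)]
                if len(t)>3:print("  z",lo,hi,len(t),t.mean(0).round(1),[np.round(x,1) for x in cv2.minAreaRect(t[:,:2].astype(np.float32))])
E
python3 m.py
```

```text
scene wedge 529 z pct [ 9.7 21.4 46.4 47.9] rect [ 522.4 -291.7] [146.6  46.3] 10.1
  handle top [ 486.6 -296.2   43.3] 168 ((480.6497497558594, -297.4091796875), (62.258426666259766, 22.38197135925293), 8.703100204467773)
scene jig 3512 z pct [15.8 23.7 52.9 87.5] rect [616.5 -45.5] [131.2 192.7] 69.3
  z 10 22 1377 [635.5 -54.9  18.6] [array([616.8, -45.6]), array([131.2, 192.1]), np.float64(69.3)]
  z 22 30 1817 [625.6 -35.4  25.4] [array([615.8, -40.8]), array([117.9, 187.9]), np.float64(70.6)]
  z 30 50 60 [626.3 -40.1  40.9] [array([598.9, -30.2]), array([43.9, 84.7]), np.float64(60.0)]
  z 50 58 97 [626.8 -44.9  53.6] [array([621.7, -47.2]), array([45. , 28.5]), np.float64(64.8)]
  z 58 95 115 [624.7 -46.5  75.9] [array([621.8, -45.5]), array([12.8, 32.1]), np.float64(69.0)]
scene tray 802 z pct [ 8.7 17.8 24.  26.6] rect [503.7 319.7] [141.5 145.5] 87.8
scene glue 993 z pct [ 15.6  81.  130.7 133.2] rect [736.6 221.7] [51.7 43.3] 84.6
scene jar 956 z pct [14.2 58.1 62.3 65.7] rect [ 732.7 -214.3] [63.8 67.9] 64.1
side wedge 639 z pct [ 9.7 20.7 44.5 46.4] rect [ 515.9 -291.9]
[... 266 characters left out ...]
17.8] [array([614.3, -45.6]), array([131.9, 191.1]), np.float64(69.5)]
  z 22 30 1016 [610.4 -40.3  24.6] [array([611.1, -43. ]), array([124.5, 182.1]), np.float64(67.9)]
  z 30 50 49 [611.6 -59.9  42.4] [array([602.4, -53.3]), array([151.2,  41. ]), np.float64(5.2)]
  z 50 58 38 [616.1 -56.6  53.1] [array([617.8, -49.4]), array([40.3, 26.7]), np.float64(65.8)]
  z 58 95 80 [617.3 -48.7  74.7] [array([618.3, -48.2]), array([14.3, 31.3]), np.float64(62.2)]
side tray 336 z pct [ 8.6 17.1 23.3 25.9] rect [501.5 319.3] [147.8 140.6] 87.5
side glue 414 z pct [ 12.7  68.9 128.4 133.7] rect [726.5 214.1] [39.3 51. ] 78.9
side jar 630 z pct [14.6 56.7 61.6 63.9] rect [ 724.9 -221. ] [64.9 64.8] 10.3
```

```bash
python3 -m inch '-23 -15 -3 0 0;-23 -15 -3 0 0;-23 -15 -3 0 0;-23 -15 -3 0 0;-23 -15 -3 0 0;-23 -15 -3 0 0;-23 -15 -3 0 0;-23 -15 -3 0 0' && python3 -m inch '-23 -15 -3 0 0;-23 -15 -3 0 0;-23 -15 -3 0 0;-23 -15 -3 0 0;-23 -15 -3 0 0;-23 -15 -3 0 0;-23 -15 -3 0 0;-23 -15 -3 0 0' && python3 -m inch '-23 -15 0 0 0;-23 -15 0 0 0;-23 -15 0 0 0;-23 -15 0 0 0;-23 -15 0 0 0;-23 -15 0 0 0;-10 -6 0 0 0;0 0 0 0 0'
python3 - <<'E'
from h import *
s=snap("wrist");np.savez("w1.npz",**s);cv2.imwrite("pics/w1.png",s["image"]);print(np.array(s["mount"]).round(2).tolist(),s["fx"],observe()["tool_pos"])
print(proj(s,[[620,-47,70],[480,-299,44],[603,-278,0]]))
E
```

```text
t: 0.77
tool_pos: [311.1, 317.0, 237.5]
tcp_rot: [[-0.941, 0.34, -0.0], [0.34, 0.941, -0.0], [0.0, -0.001, -1.0]]
contact_force: [0.9, -0.1, -0.0]
width: 85.4
finger_force: 0.0
t: 1.43
tool_pos: [443.4, 141.6, 261.6]
tcp_rot: [[-0.94, 0.34, -0.0], [0.34, 0.94, -0.0], [0.0, -0.0, -1.0]]
contact_force: [0.3, 0.1, 0.1]
width: 85.5
finger_force: 0.0
t: 2.1
tool_pos: [550.5, 0.5, 260.7]
tcp_rot: [[-0.94, 0.342, -0.001], [0.342, 0.94, -0.0], [0.001, -0.001, -1.0]]
contact_force: [-0.6, -0.6, -0.6]
width: 85.4
finger_force: 0.0
[[-0.0, 0.96, 0.27, 68.18], [1.0, 0.0, -0.0, -0.6], [-0.0, 0.27, -0.96, -159.66], [0.0, 0.0, 0.0, 1.0]] 277.13674228275363 [549.59389531   1.67751002 260.88072818]
[[298.10015645 236.33075366]
 [ 94.85789046 199.28601095]
 [166.48982903 255.11068765]]
```

View pics/w1.png

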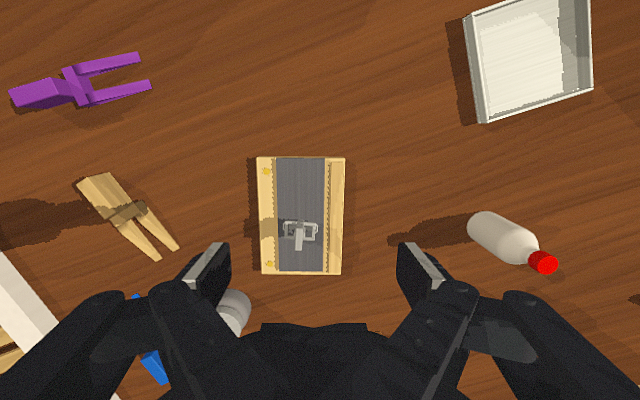

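```bash
python3 - <<'E'
from h import *
s=dict(np.load("w1.npz"));C=cloud(s);P=C.reshape(-1,3)
R=lambda t:[np.round(x,1) for x in cv2.minAreaRect(t[:,:2].astype(np.float32))]
near=np.hypot(P[:,0]-620,P[:,1]+47)<115
for lo,hi in((10,21),(21,29),(46,60),(70,95)):
    t=P[near&(P[:,2]>lo)&(P[:,2]<hi)]
    if len(t)>3: print(lo,hi,len(t),t.mean(0).round(1),np.median(t[:,2]).round(1),R(t))
near=np.hypot(P[:,0]-520,P[:,1]+292)<110
for lo,hi in((6,60),(38,60)):
    t=P[near&(P[:,2]>lo)&(P[:,2]<hi)]
    if len(t)>3: print("wedge",lo,hi,len(t),t.mean(0).round(1),np.median(t[:,2]).round(1),R(t))
E
```

```text
10 21 3687 [605.5 -53.8  17.6] 17.4 [array([614.9, -43.9]), array([130.3, 191.5]), np.float64(69.6)]
21 29 5565 [607.4 -31.7  23.9] 24.1 [array([613.9, -33.6]), array([116.1, 184. ]), np.float64(66.0)]
46 60 296 [616.7 -44.3  51.7] 51.7 [array([618.7, -45.4]), array([44. , 27.4]), np.float64(66.2)]
70 95 188 [617.7 -44.9  82.1] 82.7 [array([618.4, -46. ]), array([12. , 31.8]), np.float64(64.6)]
wedge 6 60 2687 [ 506.8 -289.    24.7] 19.9 [array([ 518.6, -291.5]), array([141.3,  50.4]), np.float64(10.8)]
wedge 38 60 756 [ 479.4 -296.9   42.4] 42.6 [array([ 479.3, -298.1]), array([61.4, 24.5]), np.float64(9.7)]
```

The wrist view shows the clip at (298,232) on the strap, which spans columns 275–325. The beech wedge is at about (125,210) with its prongs pointing lower right.

```bash
python3 -m inch '-2.4 -31.3 0 0 0;-2.4 -31.3 0 0 0;-2.4 -31.3 0 0 0;-2.4 -31.3 0 0 0;-2.4 -31.3 0 0 0;-2.4 -31.3 0 0 0;-2.4 -31.3 0 0 0;-2.4 -31.3 0 0 0' && python3 -m inch '-2.4 -31.3 0 0 0;-2.4 -31.3 0 0 0;0 0 15 -0.104 0;0 0 15 -0.104 0;0 0 15 -0.104 0;0 0 15 -0.104 0;0 0 15 -0.104 0;0 0 0 0 0'
cat > w.py <<'E'
from h import *
import sys
s=snap("wrist");np.savez(sys.argv[1]+".npz",**s);cv2.imwrite(f"pics/{sys.argv[1]}.png",s["image"])
o=observe();T=np.eye(4);T[:3,:3]=o["tcp_rot"];T[:3,3]=o["tool_pos"]
P=cloud(s).reshape(-1,3)
R=lambda t:[np.round(x,1) for x in cv2.minAreaRect(t[:,:2].astype(np.float32))]
near=np.hypot(P[:,0]-520,P[:,1]+292)<100
for lo,hi in((6,60),(38,60)):
    t=P[near&(P[:,2]>lo)&(P[:,2]<hi)]
    if len(t)>3: print("wedge",lo,hi,len(t),t.mean(0).round(1),np.median(t[:,2]).round(1),R(t))
print(o["tool_pos"].round(1) if hasattr(o["tool_pos"],"round") else o["tool_pos"],np.degrees(np.arctan2(T[1,0],T[0,0])))
E
python3 w.py w2
```

```text
t: 2.82
tool_pos: [481.6, -239.5, 261.9]
tcp_rot: [[-0.941, 0.339, 0.0], [0.339, 0.941, 0.0], [0.0, 0.0, -1.0]]
contact_force: [1.8, -0.2, 0.3]
width: 85.3
finger_force: 0.0
t: 3.48
tool_pos: [464.4, -297.9, 184.2]
tcp_rot: [[-0.984, -0.178, -0.004], [-0.178, 0.984, 0.003], [0.003, 0.003, -1.0]]
contact_force: [-0.4, -0.2, -0.2]
width: 85.8
finger_force: 0.0
wedge 6 60 2303 [ 509.9 -293.1   28.1] 20.5 [array([ 521.3, -291. ]), array([147.4,  48. ]), np.float64(10.7)]
wedge 38 60 1000 [ 477.  -299.2   43.1] 43.2 [array([ 478. , -299.3]), array([58.8, 21.6]), np.float64(10.5)]
[ 464.9 -298.4  185.8] -170.1106511725973
```

```bash
python3 -m inch '0 -3 20 -0.007 0;0 0 20 0 0;0 0 20 0 0;0 0 20 0 0;0 0 20 0 0;0 0 20 0 0;0 0 20 0 0;0 0 12 0 0' && python3 -m inch '0 0 0 0 0;0 0 0 0 120;0 0 0 0 180;0 0 0 0 255;0 0 0 0 255;0 0 0 0 255;0 0 0 0 255;0 0 0 0 255' 80
```

```text
t: 4.2
tool_pos: [466.3, -302.3, 34.1]
tcp_rot: [[-0.984, -0.176, -0.0], [-0.176, 0.984, 0.0], [0.0, 0.0, -1.0]]
contact_force: [-0.5, 0.0, -0.3]
width: 85.4
finger_force: 0.0
t: 4.87
tool_pos: [466.3, -303.2, 34.9]
tcp_rot: [[-0.984, -0.179, 0.0], [-0.179, 0.984, -0.0], [-0.0, -0.0, -1.0]]
contact_force: [1.0, -0.0, 0.3]
width: 0.6
finger_force: 0.0
```

```bash
python3 w.py w3; python3 -c "
from h import *
for n in('scene','side'):
    s=snap(n);c=(170,150,290,250) if n=='scene' else (290,240,430,340)
    cv2.imwrite(f'pics/{n}2.png',cv2.resize(s['image'][c[1]:c[3],c[0]:c[2]],None,fx=4,fy=4))
"; python3 -c "
import cv2,numpy as np
a=cv2.imread('pics/scene2.png');b=cv2.imread('pics/side2.png');a=cv2.resize(a,(400,333));b=cv2.resize(b,(400,286));w=cv2.imread('pics/w3.png');w=cv2.resize(w,(400,250))
c=np.zeros((590,800,3),np.uint8);c[:333,:400]=a;c[:286,400:]=b;c[335:585,:400]=w;cv2.imwrite('pics/c3.png',c)"
```

```text
wedge 6 60 1506 [ 455.8 -303.5   37.8] 42.8 [array([ 478.8, -301.2]), array([60.4, 24.7]), np.float64(9.5)]
wedge 38 60 1037 [ 458.7 -303.    44.3] 43.2 [array([ 478.7, -300.6]), array([60.4, 24.6]), np.float64(11.3)]
[ 466.2 -303.2   34.8] -169.68509263668403
```

View pics/c3.png

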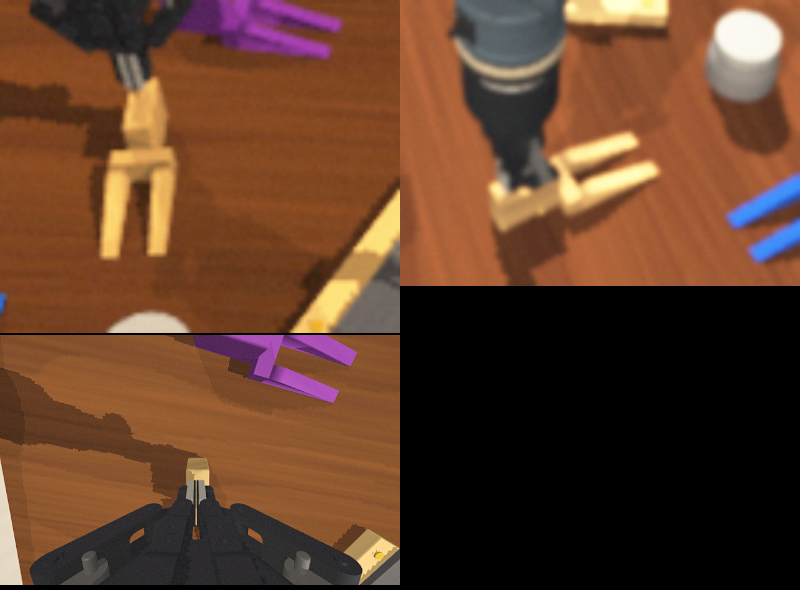

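The fingers are shut above the handle and the wedge hasn't moved. I need the real fingertip height.

```bash
python3 - <<'E'
from h import *
import workcell
print(workcell.nose_length, workcell.nose_length() if callable(workcell.nose_length) else '')
s=dict(np.load("w3.npz"));C=cloud(s)
# pads: columns ~ 195/400*640=312; rows (480-335)/250*400=232 ..
for v in range(195,330,8): print(v,[C[v,u].round(0).tolist() for u in (304,311,317,324)])
for n in("scene","side"):
    q=snap(n);P=cloud(q).reshape(-1,3);t=P[(np.hypot(P[:,0]-466,P[:,1]+303)<14)&(P[:,2]>46)];print(n,len(t),np.percentile(t[:,2],[0,2,10,50]).round(1))
    print(proj(q,[[466.2,-303.2,34.8],[466.2,-303.2,16],[480,-300,44]]).round(0).tolist())
E
```

```text
19.0 
195 [[451.0, -313.0, -0.0], [450.0, -308.0, 0.0], [449.0, -304.0, -0.0], [448.0, -298.0, -2.0]]
203 [[451.0, -312.0, 19.0], [450.0, -308.0, 19.0], [449.0, -304.0, 21.0], [448.0, -299.0, 21.0]]
211 [[451.0, -312.0, 36.0], [450.0, -308.0, 38.0], [449.0, -304.0, 37.0], [448.0, -300.0, 37.0]]
219 [[453.0, -311.0, 44.0], [452.0, -307.0, 44.0], [452.0, -304.0, 43.0], [452.0, -300.0, 42.0]]
227 [[458.0, -310.0, 44.0], [457.0, -306.0, 43.0], [457.0, -303.0, 43.0], [456.0, -299.0, 43.0]]
235 [[455.0, -310.0, 61.0], [455.0, -307.0, 61.0], [454.0, -303.0, 62.0], [454.0, -300.0, 60.0]]
243 [[456.0, -310.0, 70.0], [455.0, -306.0, 71.0], [455.0, -304.0, 70.0], [454.0, -300.0, 71.0]]
251 [[455.0, -310.0, 79.0], [455.0, -306.0, 79.0], [455.0, -304.0, 78.0], [454.0, -300.0, 79.0]]
259 [[456.0, -309.0, 87.0], [455.0, -306.0, 86.0], [455.0, -304.0, 87.0], [455.0, -301.0, 85.0]]
267 [[455.0, -309.0, 95.0], [458.0, -306.0, 89.0], [457.0, -303.0, 89.0], [453.0, -301.0, 95.0]]
275 [[454.0, -309.0, 102.0], [461.0, -305.0, 90.0], [461.0, -303.0, 89.0], [453.0, -302.0, 102.0]]
283 [[454.0, -309.0, 107.0], [465.0, -305.0, 90.0], [465.0, -302.0, 89.0], [453.0, -302.0, 107.0]]
291 [[456.0, -308.0, 109.0], [468.0, -304.0, 90.0], [468.0, -301.0, 90.0], [453.0, -302.0, 112.0]]
299 [[466.0, -307.0, 100.0], [473.0, -303.0, 89.0], [472.0, -301.0, 89.0], [455.0, -302.0, 113.0]]
307 [[469.0, -307.0, 101.0], [476.0, -302.0, 90.0], [476.0, -300.0, 90.0], [467.0, -299.0, 101.0]]
315 [[472.0, -306.0, 101.0], [550.0, -290.0, -0.0], [550.0, -285.0, -1.0], [471.0, -298.0, 101.0]]
323 [[473.0, -306.0, 104.0], [559.0, -288.0, -1.0], [557.0, -284.0, -0.0], [472.0, -298.0, 104.0]]
scene 154 [46.  46.4 58.2 84.2]
[[213.0, 179.0], [214.0, 184.0], [212.0, 180.0]]
side 194 [ 47.5  55.6  70.9 546.1]
[[329.0, 308.0], [329.0, 312.0], [334.0, 303.0]]
```

```bash
cat > tip.py <<'E'
from h import *
o=observe();p=np.array(o["tool_pos"]);print(p.round(1),o["width"])
for n in("scene","side"):
    q=snap(n);P=cloud(q).reshape(-1,3);d=(P-p)@np.array(o["tcp_rot"])
    t=d[(np.abs(d[:,0])<16)&(np.abs(d[:,1])<60)&(np.abs(d[:,2])<55)];print(n,len(t),"tool z of nearest tips",np.sort(t[:,2])[::-1][[0,3,8,20,40]].round(1) if len(t)>40 else t)
E
python3 -m inch '0 0 -20 0 255;0 0 -20 0 255;0 0 -20 0 255;0 0 -20 0 255;0 0 -20 0 255;0 0 0 0 255'; python3 tip.py;  python3 -m inch '0 0 0 0 0;0 0 0 0 0;0 0 0 0 0;0 0 0 0 0;0 0 0 0 0;0 0 0 0 0;0 0 0 0 0;0 0 0 0 0'; python3 tip.py; python3 w.py w4
```

```text
t: 5.62
tool_pos: [467.8, -304.2, 138.4]
tcp_rot: [[-0.984, -0.179, 0.005], [-0.179, 0.984, -0.003], [-0.004, -0.004, -1.0]]
contact_force: [-0.5, -0.5, 0.2]
width: 0.1
finger_force: 0.0
[ 467.8 -304.2  138.4] 0.14876252806360207
scene 133 tool z of nearest tips [-18.8 -21.5 -23.5 -27.2 -31.7]
side 59 tool z of nearest tips [-18.8 -21.5 -24.8 -29.5 -40.3]
t: 6.38
tool_pos: [466.2, -303.2, 134.6]
tcp_rot: [[-0.984, -0.179, -0.0], [-0.179, 0.984, -0.0], [0.0, -0.0, -1.0]]
contact_force: [2.1, 0.8, -0.0]
width: 85.3
finger_force: 0.0
[ 466.2 -303.2  134.6] 85.28275529563872
scene 106 tool z of nearest tips [-31.3 -33.4 -34.1 -38.6 -42.5]
side 89 tool z of nearest tips [-30.1 -31.9 -34.6 -39.1 -43.1]
wedge 6 60 3042 [ 508.1 -293.6   28.8] 20.9 [array([ 520.4, -291.2]), array([145.3,  48. ]), np.float64(10.7)]
wedge 38 60 1388 [ 477.3 -299.4   43.2] 43.3 [array([ 478.5, -299. ]), array([60.1, 21.6]), np.float64(9.9)]
[ 466.2 -303.2  134.7] -169.67504311020846
```

```bash
python3 - <<'E'
from h import *
o=observe();p=np.array(o["tool_pos"])
D=[]
for n in("scene","side"):
    q=snap(n);P=cloud(q).reshape(-1,3);D.append((P-p)@np.array(o["tcp_rot"]))
D=np.vstack(D);D=D[(np.abs(D[:,0])<90)&(np.abs(D[:,1])<90)]
for z in range(-25,-150,-8):
    t=D[(D[:,2]<z)&(D[:,2]>z-8)]
    if len(t)>2: print(z,len(t),"x",np.percentile(t[:,0],[1,99]).round(0),"y",np.percentile(t[:,1],[1,99]).round(0))
E
```

```text
-25 9 x [-11.   9.] y [-49.  46.]
-33 56 x [-14.  12.] y [-55.  55.]
-41 79 x [-14.  12.] y [-57.  56.]
-49 69 x [-16.  12.] y [-57.  57.]
-57 62 x [-15.  12.] y [-56.  57.]
-65 44 x [-16.  12.] y [-55.  60.]
-73 91 x [-17.  13.] y [-74.  71.]
-81 222 x [-17.  13.] y [-74.  74.]
-89 209 x [-21.  18.] y [-73.  73.]
-97 203 x [-21.  17.] y [-72.  72.]
-105 192 x [-22.  19.] y [-72.  71.]
-113 231 x [-24.  20.] y [-71.  70.]
-121 302 x [-23.  18.] y [-70.  69.]
-129 341 x [-15.  12.] y [-68.  68.]
-137 51 x [-35.  12.] y [-51.  38.]
-145 140 x [-40.  37.] y [-38.  37.]
```

The real fingertips sit at tool z ≈ −18 mm shut and −31 mm open. That puts the grasp point about 37 mm behind the reported TCP, so I'll correct for it and regrasp.

```bash
python3 -m inch '2.2 1.7 20 0 0;0 0 20 0 0;0 0 20 0 0;0 0 20 0 0;0 0 20 0 0;0 0 20 0 0;0 0 12 0 0;0 0 8 0 0' && python3 -m inch '0 0 0 0 0;0 0 0 0 120;0 0 0 0 160;0 0 0 0 200;0 0 0 0 255;0 0 0 0 255;0 0 0 0 255;0 0 0 0 255' 80
```

```text
t: 7.3
tool_pos: [463.0, -301.4, -6.9]
tcp_rot: [[-0.984, -0.179, -0.002], [-0.179, 0.984, 0.001], [0.001, 0.001, -1.0]]
contact_force: [-0.2, -0.1, 0.7]
width: 85.1
finger_force: 0.0
t: 7.97
tool_pos: [464.1, -302.2, -4.6]
tcp_rot: [[-0.984, -0.179, 0.001], [-0.179, 0.984, -0.001], [-0.001, -0.001, -1.0]]
contact_force: [-0.5, -0.0, 6.0]
width: 20.9
finger_force: 79.0
```

```bash
python3 -m inch '0 0 -10 0 255;0 0 -18 0 255;0 0 -18 0 255;0 0 -18 0 255;0 0 -6 0.107 255;0 0 0 0.107 255;0 0 0 0.107 255;0 0 0 0.108 255' && python3 -m inch '0 0 0 0.108 255;10 23 0 0 255;11 25 0 0 255;11 25 0 0 255;11 25 0 0 255;11 25 0 0 255;11 25 0 0 255;11 25 0 0 255' && python3 -m inch '11 25 0 0 255;11 25 0 0 255;11 25 0 0 255;10 23 0 0 255;10 23 0 0 255;0 0 0 0 255;0 0 0 0 255'
cat > j.py <<'E'
from h import *
import sys
o=observe();p=np.array(o["tool_pos"]);Rt=np.array(o["tcp_rot"]);s=snap("wrist");cv2.imwrite(f"pics/{sys.argv[1]}.png",s["image"]);np.savez(sys.argv[1]+".npz",**s)
print(p.round(1),"yaw",np.degrees(np.arctan2(Rt[1,0],Rt[0,0])).round(2),"w",o["width"])
for n in("wrist","scene","side"):
    q=s if n=="wrist" else snap(n)
    if n!="wrist": np.savez(sys.argv[1]+n+".npz",**q)
    C=cloud(q);P=C.reshape(-1,3);hsv=cv2.cvtColor(q["image"],cv2.COLOR_BGR2HSV).reshape(-1,3)
    d=(P-p)@Rt
    m=(np.abs(d[:,1])<40)&(d[:,0]>-150)&(d[:,0]<-45)&(np.abs(d[:,2]+8)<25)&(hsv[:,1]>60)&(P[:,2]>35)
    t=d[m]
    if len(t)>20:
        print(n,"wedge in tool",len(t),"x min",np.percentile(t[:,0],[.5,3]).round(1),[np.round(x,1) for x in cv2.minAreaRect(t[:,:2].astype(np.float32))])
    b=P[(np.hypot(P[:,0]-619,P[:,1]+46)<30)&(P[:,2]>72)&(P[:,2]<110)]
    if len(b)>10:
        e=(b-p)@Rt; r=cv2.minAreaRect(e[:,:2].astype(np.float32)); print("  bar tool",[np.round(x,1) for x in r],"world",b.mean(0).round(1),np.percentile(b[:,2],[50,90]).round(1))
E
python3 j.py w5
```

```text
t: 8.63
tool_pos: [463.6, -301.8, 65.4]
tcp_rot: [[-0.968, 0.251, 0.0], [0.251, 0.968, -0.0], [-0.0, -0.0, -1.0]]
contact_force: [0.2, 0.2, -1.3]
width: 20.9
finger_force: 78.3
t: 9.3
tool_pos: [452.5, -112.0, 65.2]
tcp_rot: [[-0.937, 0.349, 0.0], [0.349, 0.937, -0.0], [-0.0, -0.0, -1.0]]
contact_force: [0.9, 1.1, -2.3]
width: 21.1
finger_force: 78.5
t: 9.88
tool_pos: [445.4, 19.7, 65.1]
tcp_rot: [[-0.938, 0.347, 0.0], [0.347, 0.938, -0.0], [-0.0, -0.0, -1.0]]
contact_force: [-0.0, 0.1, -2.1]
width: 21.0
finger_force: 78.8
[445.4  19.7  65.1] yaw 159.71 w 20.969386850581966
wrist wedge in tool 187 x min [-46.8 -46.3] [array([-46. ,  -0.3]), array([ 2. , 36.5]), np.float64(0.0)]
scene wedge in tool 543 x min [-142.5 -139.3] [array([-94.8,  -1.6]), array([97.4, 50. ]), np.float64(0.2)]
  bar tool [array([-188.8,   -1.7]), array([11.6, 32.6]), np.float64(89.0)] world [624.  -46.8  82.1] [82.9 86.2]
side wedge in tool 415 x min [-139.7 -135.5] [array([-92.9,  -1.9]), array([53.9, 94.7]), np.float64(89.4)]
  bar tool [array([-185.8,   -2.5]), array([31.3, 11.7]), np.float64(6.2)] world [618.  -47.8  80.3] [81.1 84.3]
```

```bash
python3 -m inch '0 0 8 0 255;0 0 8 0 255;0 0 8 0 255;0 0 8 0 255;0 0 6 0 255;0 0 0 0 255;0 0 0 0 255' && python3 -m inch '0 0 1 0 255;0 0 1 0 255;0 0 1 0 255;0 0 0 0 255;0 0 0 0 255' && python3 -m inch '0 0 1 0 255;0 0 0 0 255;0 0 0 0 255'
```

```text
t: 10.62
tool_pos: [445.1, 18.6, 26.1]
tcp_rot: [[-0.937, 0.349, -0.001], [0.349, 0.937, -0.0], [0.001, -0.001, -1.0]]
contact_force: [0.5, 0.1, -1.9]
width: 20.9
finger_force: 78.8
t: 11.03
tool_pos: [445.6, 18.7, 23.7]
tcp_rot: [[-0.937, 0.349, 0.0], [0.349, 0.937, -0.0], [-0.0, 0.0, -1.0]]
contact_force: [1.0, 0.7, -1.7]
width: 20.8
finger_force: 78.8
t: 11.28
tool_pos: [445.5, 18.6, 22.6]
tcp_rot: [[-0.937, 0.349, -0.0], [0.349, 0.937, -0.0], [-0.0, -0.0, -1.0]]
contact_force: [0.2, -0.2, -1.1]
width: 20.9
finger_force: 78.8
```

```bash
g(){ grep -E "tool_pos|contact"; }; python3 -m inch '0 0 0.6 0 255;0 0 0 0 255;0 0 0 0 255'|g; python3 -m inch '0 0 0.6 0 255;0 0 0 0 255;0 0 0 0 255'|g;python3 -m inch '0 0 0.6 0 255;0 0 0 0 255;0 0 0 0 255'|g;python3 -c "from workcell import observe;print(observe()['moment'])"
```

```text
tool_pos: [445.5, 18.7, 22.0]
contact_force: [0.0, 0.1, -2.6]
tool_pos: [445.5, 18.6, 21.4]
contact_force: [-0.4, 0.1, -1.4]
tool_pos: [445.5, 18.7, 20.8]
contact_force: [0.6, 0.2, -1.2]
[ 0.03415505  0.03529115 -0.02477586]
```

```bash
g(){ grep -E "tool_pos|contact"; python3 -c "from workcell import observe;print(observe()['moment'])"; }; for i in 1; do python3 -m inch '0 0 0.6 0 255;0 0 0 0 255;0 0 0 0 255'|g; done; python3 -m inch '0 0 0.6 0 255;0 0 0 0 255;0 0 0 0 255'|g;python3 -m inch '0 0 0.6 0 255;0 0 0 0 255;0 0 0 0 255'|g
```

```text
tool_pos: [445.7, 18.6, 20.3]
contact_force: [-0.9, -0.2, -0.2]
[-0.05958893  0.01372351  0.03472906]
tool_pos: [445.8, 18.6, 19.9]
contact_force: [-1.3, 0.0, 4.9]
[-0.05216429 -0.10188578 -0.01970711]
tool_pos: [445.9, 18.7, 19.4]
contact_force: [-3.7, 1.1, 8.2]
[-0.13206339 -0.08963933 -0.00676732]
```

```bash
g(){ grep -E "tool_pos|contact"; }; python3 -m inch '0 0 -0.8 0 255;0 0 0 0 255;-2 0 0 0 255;-4 0 0 0 255;-4 0 0 0 255;-4 0 0 0 255;-4 0 0 0 255;-2 0 0 0 255'|g; python3 -m inch '-3 0 0 0 255;-3 0 0 0 255;-3 0 0 0 255;-3 0 0 0 255;-2 0 0 0 255;-1 0 0 0 255;0 0 0 0 255;0 0 0 0 255'|g; python3 j.py w6
```

```text
tool_pos: [465.0, 11.5, 19.9]
contact_force: [-1.9, 0.5, 5.2]
tool_pos: [479.0, 6.3, 20.1]
contact_force: [-1.0, 0.5, 6.2]
[479.    6.3  20.1] yaw 159.55 w 21.182715351756013
wrist wedge in tool 94 x min [-46.6 -46.4] [array([-45.8,  -0.3]), array([35.9,  1.7]), np.float64(90.0)]
scene wedge in tool 330 x min [-143.9 -115.4] [array([-96.8,   0.4]), array([ 49.4, 103.4]), np.float64(88.4)]
  bar tool [array([-1.524e+02, -1.000e-01]), array([33.1, 10.8]), np.float64(2.5)] world [623.7 -46.9  82. ] [83.2 85.3]
side wedge in tool 234 x min [-137.9 -113.4] [array([-93.4,   0.3]), array([96.5, 53.3]), np.float64(0.1)]
  bar tool [array([-149.6,   -1.7]), array([30.9, 12.7]), np.float64(10.1)] world [617.8 -47.9  80.2] [81.4 83.9]
```

```bash
g(){ grep -E "tool_pos|contact"; }; python3 -m inch '-1 -0.5 -0.3 0 255;-2 0 0 0 255;-2 0 0 0 255;-2 0 0 0 255;-2 0 0 0 255;-2 0 0 0 255;-2 0 0 0 255;-1 0 0 0 255'|g; python3 -m inch '-1 0 0 0 255;-2 0 0 0 255;-2 0 0 0 255;-2 0 0 0 255;-2 0 0 0 255;-2 0 0 0 255;-2 0 0 0 255;-1 0 0 0 255'|g
```

```text
tool_pos: [491.2, 1.1, 20.2]
contact_force: [-4.0, 1.2, 9.2]
tool_pos: [503.4, -3.5, 20.3]
contact_force: [-7.8, 2.4, 13.7]
```

```bash
g(){ grep -E "tool_pos|contact"; }; python3 -m inch '0 0 -0.6 0 255;0 0 -0.6 0 255;0 0 0 0 255;0 0 0 0 255'|g;  python3 -m inch '-1 0 0 0 255;-2 0 0 0 255;-2 0 0 0 255;-2 0 0 0 255;-2 0 0 0 255;-1 0 0 0 255'|g
```

```text
tool_pos: [503.9, -3.8, 20.8]
contact_force: [-2.1, 2.1, -1.9]
tool_pos: [513.6, -7.4, 21.0]
contact_force: [-3.0, 1.2, -3.2]
```

```bash
python3 j.py w7; python3 -c "
import cv2,numpy as np
a=np.load('w7scene.npz')['image'][190:290,240:360];b=np.load('w7side.npz')['image'][190:270,300:400]
c=np.hstack([cv2.resize(a,(396,330)),cv2.resize(b,(396,330))]);cv2.imwrite('pics/c7.png',c)"
```

```text
[513.6  -7.4  21. ] yaw 159.55 w 21.348829060923425
wrist wedge in tool 110 x min [-46.7 -46.2] [array([-45.9,  -0.3]), array([ 1.8, 36.2]), np.float64(0.0)]
scene wedge in tool 251 x min [-127.1 -122.5] [array([-86.9,  -0.4]), array([83.5, 49.7]), np.float64(0.3)]
  bar tool [array([-112.5,    1.4]), array([11.8, 32.6]), np.float64(89.7)] world [622.3 -45.3  84.2] [86.4 90.7]
side wedge in tool 214 x min [-121.5 -110.3] [array([-86.1,  -0.7]), array([81.9, 54.4]), np.float64(0.4)]
  bar tool [array([-109.5,    0.4]), array([13.1, 32.3]), np.float64(88.2)] world [616.7 -46.7  84. ] [85.3 89. ]
```

View pics/c7.png

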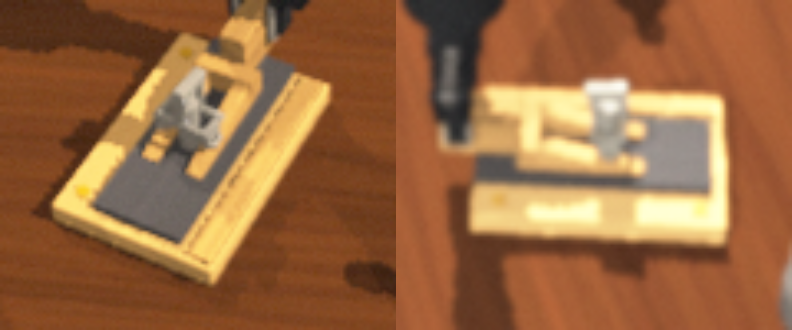

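Both prongs pass either side of the pin beneath the clip: tips at about (155,150) and (200,170) in the left crop. The clip has risen about 4 mm, so I'll continue.

```bash
g(){ grep -E "tool_pos|contact"; }; python3 -m inch '-1 0.5 0 0 255;-2 0 0 0 255;-2 0 0 0 255;-2 0 0 0 255;-2 0 0 0 255;-1 0 0 0 255'|g;  python3 -m inch '-1 0 0 0 255;-2 0 0 0 255;-2 0 0 0 255;-2 0 0 0 255;-2 0 0 0 255;-1 0 0 0 255'|g
```

```text
tool_pos: [522.4, -10.1, 21.0]
contact_force: [-6.4, 2.6, -2.5]
tool_pos: [532.6, -13.8, 21.2]
contact_force: [-2.8, 1.6, -5.3]
```

```bash
g(){ grep -E "tool_pos|contact"; }; python3 -m inch '-1 0 0 0 255;-2 0 0 0 255;-2 0 0 0 255;-2 0 0 0 255;-2 0 0 0 255;-1 0 0 0 255'|g;  python3 -m inch '-1 0 0 0 255;-2 0 0 0 255;-2 0 0 0 255;-1 0 0 0 255;0 0 0 0 255'|g; python3 j.py w8
```

```text
tool_pos: [542.6, -17.5, 21.3]
contact_force: [-1.8, 0.3, -5.4]
tool_pos: [548.6, -19.6, 21.5]
contact_force: [0.7, -0.4, -4.2]
[548.6 -19.6  21.5] yaw 159.55 w 21.000099204070185
wrist wedge in tool 101 x min [-46.4 -46.1] [array([-45.7,  -0.2]), array([36.3,  1.5]), np.float64(89.5)]
scene wedge in tool 273 x min [-124.2 -120.5] [array([-87.2,  -0.5]), array([49.4, 84.3]), np.float64(89.6)]
  bar tool [array([-78.3,  -2.8]), array([32.2, 41.9]), np.float64(66.9)] world [620.1 -45.3  87.8] [ 89.7 100.2]
side wedge in tool 180 x min [-117.8 -114.8] [array([-81.9,  -0.5]), array([52.4, 72.8]), np.float64(88.3)]
  bar tool [array([-69.7,   1.1]), array([17.7, 32.8]), np.float64(88.2)] world [612.8 -45.7  89.4] [92.3 98.2]
```

```bash
g(){ grep -E "tool_pos|contact"; }; python3 -m inch '-1 0 0 0 255;-1 0 0 0 255;-1 0 0 0 255;-1 0 0 0 255;0 0 0 0 255;0 0 0 0 255;0 0 0 0 255;0 0 0 0 255'|g;  python3 -m inch '0 0 0.4 0 255;0 0 0.4 0 255;0 0 0 0 255'|g; python3 j.py w9;python3 -c "
import cv2,numpy as np
a=np.load('w9scene.npz')['image'][190:290,240:360];b=np.load('w9side.npz')['image'][190:270,300:400]
c=np.hstack([cv2.resize(a,(396,330)),cv2.resize(b,(396,330))]);cv2.imwrite('pics/c9.png',c)"
```

```text
tool_pos: [551.5, -20.8, 21.4]
contact_force: [-0.2, 0.4, -3.3]
tool_pos: [551.6, -20.8, 20.6]
contact_force: [-0.3, 0.5, -1.4]
[551.6 -20.8  20.6] yaw 159.56 w 20.802480748136052
wrist wedge in tool 99 x min [-46.3 -46.2] [array([-45.7,  -0.3]), array([ 1.3, 36.1]), np.float64(0.2)]
scene wedge in tool 258 x min [-124.4 -118.9] [array([-86.8,  -0.7]), array([49.8, 82.7]), np.float64(89.8)]
  bar tool [array([-69.7,  -6. ]), array([36.7, 42.8]), np.float64(77.4)] world [619.8 -45.1  87.3] [88.7 99.6]
side wedge in tool 169 x min [-117.5 -111.6] [array([-81.4,   0.3]), array([72.5, 52.6]), np.float64(0.4)]
  bar tool [array([-69.5,  -2.4]), array([44.2, 22.6]), np.float64(29.7)] world [612.5 -46.3  88.9] [91.2 99.6]
```

View pics/c9.png

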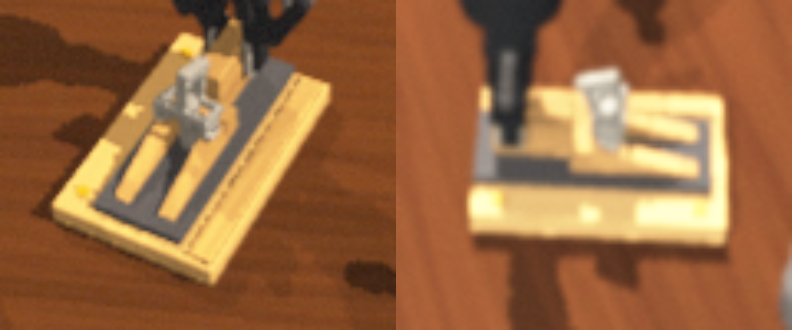

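```bash
g(){ grep -E "tool_pos|contact|width"; }; python3 -m inch '0 0 0 0 180;0 0 0 0 100;0 0 0 0 0;0 0 0 0 0;0 0 0 0 0;0 0 0 0 0;0 0 -8 0 0;0 0 -20 0 0' 40|g; python3 -m inch '0 0 -20 0 0;0 0 -20 0 0;0 0 -20 0 0;0 0 -20 0 0;0 0 -20 0 0;0 0 0 0 0;0 0 0 0 0'|g
cat > bar.py <<'E'
from h import *
o=observe();p=np.array(o["tool_pos"]);Rt=np.array(o["tcp_rot"]);print(p.round(1))
for n in("wrist","scene","side"):
    q=snap(n);P=cloud(q).reshape(-1,3);h=cv2.cvtColor(q["image"],cv2.COLOR_BGR2HSV).reshape(-1,3)
    d=(P-p)@Rt
    m=(np.hypot(P[:,0]-617,P[:,1]+46)<35)&(h[:,1]<70)
    for lo,hi in((72,115),(92,115)):
        k=m&(P[:,2]>lo)&(P[:,2]<hi)
        if k.sum()>8:
            r=cv2.minAreaRect(d[k][:,:2].astype(np.float32));print(n,lo,k.sum(),"world",P[k].mean(0).round(1),"tool rect",np.round(r[0],1),np.round(r[1],1),round(r[2],1),"ztop",np.percentile(P[k][:,2],[50,95]).round(1))
    if n=="wrist": cv2.imwrite("pics/w10.png",q["image"]);np.savez("w10.npz",**q)
E
python3 bar.py
```

```text
tool_pos: [549.7, -20.8, 47.1]
contact_force: [0.2, 0.2, -0.6]
width: 85.5
tool_pos: [552.2, -20.9, 150.0]
contact_force: [-0.3, -0.2, -0.1]
width: 85.6
[552.2 -20.9 150. ]
wrist 72 429 world [609.2 -41.2  95.3] tool rect [-60.7   0.8] [30.4  9.7] 0.5 ztop [ 95.5 100. ]
wrist 92 362 world [611.2 -42.   96.3] tool rect [-61.6   0.8] [ 9.6 28.4] 89.9 ztop [ 96.3 100.1]
scene 72 98 world [620.8 -44.6  86.9] tool rect [-69.7   2.2] [35.7 38.5] 4.7 ztop [ 88.5 100.4]
scene 92 41 world [617.4 -42.6  96.7] tool rect [-66.2   1.9] [28.2  7.3] 2.6 ztop [ 96.1 101.3]
side 72 63 world [614.2 -45.9  89.1] tool rect [-65.8  -3.5] [29.7 32.9] 89.3 ztop [ 91.6 100.9]
side 92 31 world [612.3 -44.8  96.6] tool rect [-62.4  -0.6] [13.3 26.1] 88.5 ztop [ 96.  101.6]
```

```bash
g(){ grep -E "tool_pos|contact|width|finger"; }; python3 -m inch '-20 0.4 0 0 0;-20 0.4 0 0 0;-20 0 0 0 0;-2 0 16 0 0;0 0 20 0 0;0 0 20 0 0;0 0 20 0 0;0 0 12 0 0' 40|g; python3 -m inch '0 0 7 0 0;0 0 0 0 0;0 0 0 0 0'|g; python3 bar.py
```

```text
tool_pos: [608.0, -41.6, 57.2]
contact_force: [-0.2, -0.1, -0.6]
width: 85.1
finger_force: 0.0
tool_pos: [609.5, -41.7, 53.2]
contact_force: [0.7, -0.5, 0.5]
width: 85.2
finger_force: 0.0
[609.5 -41.7  53.2]
wrist 72 1416 world [609.1 -41.4  95.3] tool rect [-0.5  0.2] [31.4 10. ] 2.2 ztop [ 95.5 100. ]
wrist 92 1187 world [611.3 -42.2  96.3] tool rect [-0.5  0.2] [31.3 10. ] 2.5 ztop [ 96.2 100.1]
scene 72 93 world [620.4 -44.6  87.3] tool rect [-11.4   1.8] [38.  21.6] 26.6 ztop [ 88.5 100.3]
scene 92 37 world [617.6 -42.4  97.3] tool rect [-4.8  1.7] [30.  7.] 5.2 ztop [ 97.9 101.3]
side 72 15 world [623.8 -52.7  83.2] tool rect [-16.9 -10.1] [ 6.2 25.5] 6.1 ztop [82.8 96.1]
```

```bash
g(){ grep -E "tool_pos|contact|width|finger"; }; python3 -m inch '0 0 0 0.02 120;0 0 0 0 180;0 0 0 0 215;0 0 0 0 255;0 0 0 0 255;0 0 0 0 255;0 0 0 0 255' 50|g; python3 bar.py | head -3
```

```text
tool_pos: [609.8, -41.7, 53.5]
contact_force: [0.1, -0.0, 0.2]
width: 9.0
finger_force: 50.4
[609.8 -41.7  53.5]
wrist 72 3482 world [604.6 -40.   97.3] tool rect [ 7.1 -0.4] [36.7 37. ] 44.9 ztop [ 96.6 113.1]
wrist 92 2594 world [606.3 -40.6 101.2] tool rect [ 7.1 -0.4] [36.7 37. ] 44.9 ztop [ 99.  113.7]
```

```bash
g(){ grep -E "tool_pos|contact|width|finger"; }; python3 -m inch '0 0 -1 0 255;0 0 -2 0 255;0 0 -3 0 255;0 0 -3 0 255;0 0 -3 0 255;0 0 -3 0 255;0 0 -3 0 255;0 0 -3 0 255'|g;  python3 -m inch '0 0 -3 0 255;0 0 -4 0 255;0 0 -5 0 255;0 0 -8 0 255;0 0 -10 0 255;0 0 -12 0 255;0 0 -12 0 255;0 0 -12 0 255'|g
```

```text
tool_pos: [609.9, -41.7, 75.1]
contact_force: [-0.1, 0.2, -1.2]
width: 9.1
finger_force: 50.2
tool_pos: [609.9, -41.7, 142.0]
contact_force: [-0.5, -0.5, -0.6]
width: 9.3
finger_force: 50.2
```

```bash
python3 -c "
from h import *
a=snap('scene')['image'][150:300,220:400];b=snap('side')['image'][150:270,290:410]
cv2.imwrite('pics/c11.png',np.hstack([cv2.resize(a,(396,330)),cv2.resize(b,(396,330))]))
o=observe();p=np.array(o['tool_pos']);d=np.array([502.5-p[0],319.5-p[1],0])@np.array(o['tcp_rot']);print(p,d)"
```

```text
[611.16969009 -41.81839889 143.26877934] [233.99617295 295.98237184  -0.55993794]
```

View pics/c11.png

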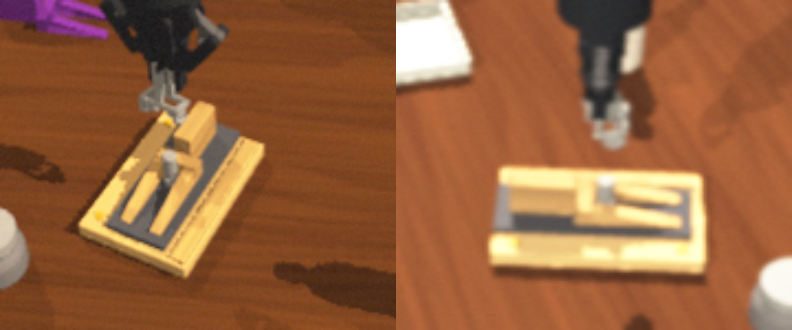

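The clip hangs in the fingers above the pin (around (165,95) in the left crop), and the wedge rests on the strap. Next, the tray.

```bash
g(){ grep -E "tool_pos|contact|width|finger"; }; python3 -m inch '10 12 0 0 255;16 20 0 0 255;18 23 0 0 255;18 23 0 0 255;18 23 0 0 255;18 23 0 0 255;18 23 0 0 255;18 23 0 0 255'|g;  python3 -m inch '18 23 0 0 255;18 23 0 0 255;18 23 0 0 255;18 23 0 0 255;16 20 0 0 255;12 14 0 0 255;0 0 12 0 255;0 0 15 0 255'|g;  python3 -m inch '0 0 15 0 255;0 0 15 0 255;0 0 15 0 255;0 0 15 0 255;0 0 12 0 255;0 0 6 0 255;0 0 5 0 255;0 0 0 0 255'|g
python3 - <<'E'
from h import *
o=observe();p=np.array(o["tool_pos"]);print(p.round(1),(np.array([502.5-p[0],319.5-p[1],0])@np.array(o['tcp_rot'])).round(1))
for n in("scene","side"):
    q=snap(n);c=proj(q,[[502,320,30]])[0].astype(int);np.savez("t"+n,**q)
    cv2.imwrite(f"pics/t{n}.png",cv2.resize(q["image"][c[1]-50:c[1]+50,c[0]-60:c[0]+60],(396,330)))
cv2.imwrite("pics/c12.png",np.hstack([cv2.imread("pics/tscene.png"),cv2.imread("pics/tside.png")]))
E
```

```text
tool_pos: [546.3, 167.4, 139.9]
contact_force: [0.7, -0.0, -1.3]
width: 9.0
finger_force: 50.2
tool_pos: [500.3, 321.7, 113.5]
contact_force: [0.6, -0.1, -0.5]
width: 9.1
finger_force: 50.2
tool_pos: [500.3, 319.5, 29.5]
contact_force: [0.4, -0.4, -0.4]
width: 9.4
finger_force: 50.2
[500.3 319.5  29.5] [-2.1  0.8 -0. ]
```

View pics/c12.png

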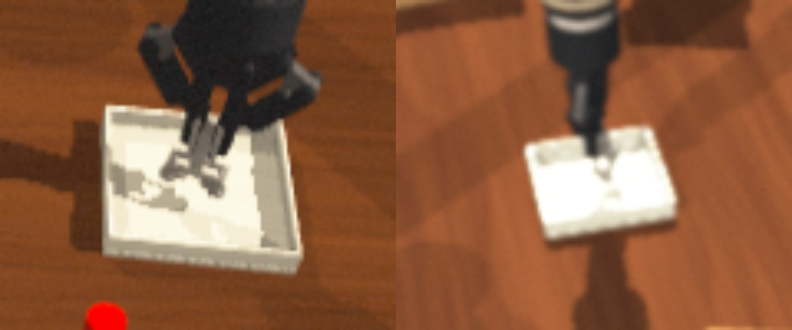

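The clip hangs over the middle of the tray (about (195,170) left, (603,165) right). I'll lower it in small steps until it touches.

```bash
g(){ grep -E "tool_pos|contact_"; }; python3 -m inch '0 0 3 0 255;0 0 3 0 255;0 0 2 0 255;0 0 0 0 255;0 0 0 0 255'|g;  python3 -m inch '0 0 2 0 255;0 0 0 0 255;0 0 0 0 255'|g; python3 -m inch '0 0 1.5 0 255;0 0 0 0 255;0 0 0 0 255'|g;python3 -m inch '0 0 1 0 255;0 0 0 0 255;0 0 0 0 255'|g
```

```text
tool_pos: [501.1, 319.5, 22.5]
contact_force: [-0.6, 0.3, -0.9]
tool_pos: [501.1, 319.6, 20.4]
contact_force: [0.9, 0.0, -0.7]
tool_pos: [501.0, 319.6, 18.9]
contact_force: [0.8, -0.2, -1.5]
tool_pos: [501.1, 319.6, 17.9]
contact_force: [-0.1, 0.1, -1.5]
```

```bash
g(){ grep -E "tool_pos|contact_"; }; python3 -m inch '0 0 1 0 255;0 0 0 0 255;0 0 0 0 255'|g;  python3 -m inch '0 0 1 0 255;0 0 0 0 255;0 0 0 0 255'|g; python3 -m inch '0 0 1 0 255;0 0 0 0 255;0 0 0 0 255'|g
```

```text
tool_pos: [501.1, 319.6, 16.9]
contact_force: [0.1, 0.2, -0.9]
tool_pos: [501.1, 319.6, 15.9]
contact_force: [-0.1, 0.2, -0.7]
tool_pos: [501.1, 319.6, 14.9]
contact_force: [-0.4, -0.4, -1.0]
```

```bash
g(){ grep -E "tool_pos|contact_"; }; python3 -m inch '0 0 1 0 255;0 0 0 0 255;0 0 0 0 255'|g;  python3 -m inch '0 0 1 0 255;0 0 0 0 255;0 0 0 0 255'|g; python3 -m inch '0 0 0.7 0 255;0 0 0 0 255;0 0 0 0 255'|g
```

```text
tool_pos: [501.1, 319.6, 13.9]
contact_force: [-0.6, 0.6, 0.2]
tool_pos: [501.1, 319.6, 12.9]
contact_force: [0.2, 0.6, -1.0]
tool_pos: [501.2, 319.7, 12.5]
contact_force: [-1.3, 0.7, 1.2]
```

```bash
g(){ grep -E "t:|tool_pos|contact_|width"; }; python3 -m inch '0 0 0.4 0 255;0 0 0 0 240;0 0 0 0 225;0 0 0 0 200;0 0 0 0 160;0 0 0 0 110;0 0 0 0 110;0 0 0 0 110' 20|g;  python3 -m inch '0 0 -5 0 110;0 0 -15 0 110;0 0 -20 0 110;0 0 -25 0 110;0 0 -25 0 110;0 0 -25 0 110;0 0 -10 0 110;0 0 0 0 110'|g
python3 - <<'E'
from h import *
for n in("scene","side"):
    q=snap(n);c=proj(q,[[502,320,30]])[0].astype(int)
    P=cloud(q).reshape(-1,3);h=P[(np.abs(P[:,0]-501)<55)&(np.abs(P[:,1]-319)<55)&(P[:,2]>26)&(P[:,2]<75)];print(n,len(h),h.mean(0).round(1),h[:,2].max().round(1))
    cv2.imwrite(f"pics/t{n}.png",cv2.resize(q["image"][c[1]-50:c[1]+50,c[0]-60:c[0]+60],(396,330)))
cv2.imwrite("pics/c13.png",np.hstack([cv2.imread("pics/tscene.png"),cv2.imread("pics/tside.png")]))
E
```

```text
t: 29.78
tool_pos: [501.1, 319.6, 11.7]
tcp_rot: [[-0.93, 0.368, -0.0], [0.368, 0.93, -0.0], [0.0, -0.0, -1.0]]
contact_force: [0.6, -0.4, -0.1]
width: 48.0
t: 30.45
tool_pos: [502.5, 320.5, 139.7]
tcp_rot: [[-0.93, 0.368, 0.004], [0.368, 0.93, 0.002], [-0.003, 0.004, -1.0]]
contact_force: [0.4, 0.5, -0.2]
width: 48.6
scene 105 [488.2 324.6  32. ] 38.8
side 42 [481.5 325.1  31.4] 38.8
```

View pics/c13.png

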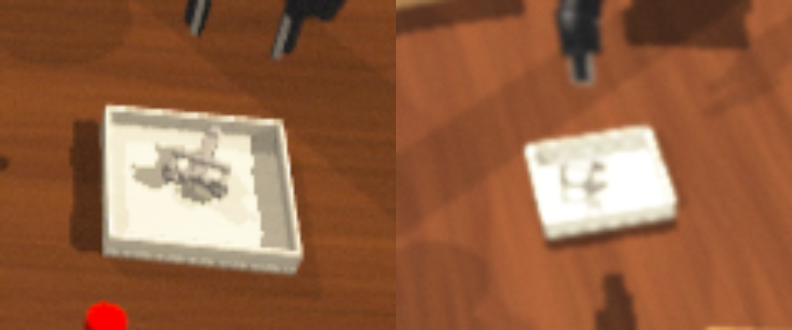

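The clip now lies on its side in the middle of the tray, at about (195,170) left and (583,178) right, clear of the fingers.

```bash
python3 -m inch '0 0 0 0 110;0 0 0 0 110;0 0 0 0 110;0 0 0 0 110;0 0 0 0 110;0 0 0 0 110;0 0 0 0 110;0 0 0 0 110'|head -1; python3 -c "from workcell import finish_job;print(finish_job())"
```

```text
t: 31.22
the job is handed in; nothing more can be done
None
```

The job is handed in (no verdict came back): the wedge alone raised the clip out of its groove, and the clip now lies released in the tray, tipped onto its side, with the wedge at rest on the strap and the bottle and jar untouched, in about 31 s of robot time.

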